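# Measure the longest stone axe on the sliding-jaw gauge

### The arm

A 7-joint arm with a two-finger parallel gripper is mounted at the origin on the work surface. World frame = base frame: x ahead of the robot, y to its left, z up, the work surface at z = 0. Lengths are in m, angles in degrees, forces in N, time in s.
With the tool pointing down it reaches from about 0.425 to 0.875 m from the base axis. Payload 4.7 kg.
Tool frame: the origin (TCP) lies on the centre line of the jaws, within the pads' length; the fingertips stand 8 mm ahead of it and the grasp point (between the pads) lies 11 mm behind it; z points along the fingers, y is the direction in which the jaws open and shut (so a half turn about z gives the same grasp; the last joint's range is limited). The gripper opens to 87 mm and grips with 3 to 60 N. Pads are 19 mm wide; open, the fingers measure 117 mm over their backs; the gripper's body (75 mm by 190 mm) begins 51 mm behind the grasp point.
Start: joints at [69.162, 18.392, -4.016, 83.108, 1.295, 78.541, -3.26], TCP at [0.24, -0.604, 0.231] pointing down, gripper open.
Joint ranges: [-163.93, 163.93], [-17.29, 119.83], [-79.2, 71.16], [3.27, 140.29], [-89.18, 269.18], [5.43, 117.66], [-154.24, 154.24]. Speed limits (degrees/s): [147.25, 147.25, 180, 180, 180, 180, 180].

### API

Orientations are given as [roll, pitch, yaw] about the fixed x, y, z axes, in that order (R = Rz(yaw) Ry(pitch) Rx(roll)).
In Python, from cell import env gives the robot as it stands. The module is installed in compiled form; this text tells all that it offers.
- The arm moves only by the tool move_arm, never from a script. Its argument "steps" is a list of rows, each a list of 2 entries, a list of its own where there are three numbers: the shift along the tool's x, y, z in m, then the turn about the tool's z in rad. A call has 1 to 20 rows; each row is the pose to reach, as a shift and turn from the pose commanded when the call began, along the tool's axes at that moment; what a row does not reach only later rows make up. A row lasts 1/8 s, in which the tool goes at most 62.5 mm and 10.7 degrees, less where a joint would pass 70% of its speed; a pose out of reach is approached as far as the arm can. A call with a gripper value outside its range is refused whole. "hand" is the closure, from -1 (fully open) to 1 (shut), set as the call begins (left out, the last holds). The fingers move at their own pace and stop on an object; "squeeze" is the grip in N (left out, the last holds). Time passes only in rows, so rows that repeat a pose let the fingers close. It gives the time, the measured TCP pose, the force and the opening at its end, in the units of the state.
- env.get_obs(): the state, without advancing time (a new reading comes with each control period).
- env.read_camera(name): name is "side" or "top"; returns (picture, depth): 384x512x3 uint8, red, green, blue; 384x512 float32, m along the optical axis (not along the pixel's ray), 0 where there is no reading.
- env.calibration(name): a dict with "intrinsics" (3x3 intrinsics, pixels), "position" and "orientation" of the camera in the world. Camera axes: x right, y up, looking along -z (the intrinsics and any distortion apply to the point x, -y, -z); pixel columns grow to the right and rows downward; lengths in m; the calibration is good to about 2 mm. A picture is of the moment at which its call begins. calibration takes no time and is no camera call.
- env.sign_off(): hands the job in, once; it reports no verdict.
Trained networks look in the newest picture that a camera, given by its name, has taken for a name from the list of things; names that differ only in an ending like _2 or _b are one class to them, and where a whole thing is asked for, a point or a joint stands for the part that bears it (a point fixed in the world has none). Each returns a list of dicts, best first, with "conf" (0 to 1); they miss things now and then, are a little off and sometimes report something else, mostly with a low value. They report only what shows in the picture. A call takes as long as a camera call.
- env.cut_out(camera, query): "region" (384x512 bool, what is visible of it) and "uv" ([column, row] in pixels, amid what is visible of it).
The state is a dict: "time_s": time; "qpos": joint angles; "joint_velocities": joint speeds; "effort": joint torques, N m; "tool_pos": TCP position; "tool_rot": TCP orientation; "force": force on the tool from outside, world axes, zero at the start; "wrist_torque": the same for the moment, N m; "grip_width": finger opening in m.
Only numpy, scipy, OpenCV 4.12 (cv2) and the standard library are available. Lean on these libraries where they do the work, as an engineer would, in place of code of your own. Each camera call takes 0.05 s, during which the arm holds its last target. There are 200 camera calls.

### The job

Measure the longest of the three stone axes on the sliding gauge: open the jaw, slide the axe flat along the table (do not lift it) between the jaw and the fixed stop, lying straight along the rail with its blunt butt flat against the stop, and then slide the jaw up until it touches the cutting edge. Leave the axe in the gauge with the jaw closed on it, let go, and leave all the other stones where they lie.

Things in the scene. Friction and masses are not known exactly. Their poses are not given: they have to be found in the camera images.
- axe_long: The longest ground stone axe head of plain dark grey-green stone lying flat: a flat blunt butt 48 mm wide at one end, sides nearly parallel and upright (widest, 58 mm, three quarters of the way along), a curved cutting edge at the other end; 140 mm long, 34 mm thick. Origin: centre of the underside, mid-length; x runs from butt to cutting edge, z up. About 0.45 kg. This is the one to measure.
- axe_long_butt (a point): centre of the long axe's flat butt face (the blunt end), 15 mm above its underside
- axe_long_edge (a point): foremost point of the long axe's curved cutting edge, 15 mm above its underside, 140 mm from the butt
- gauge: measuring gauge fixed to the table: low aluminium rail with a fixed stop plate at one end and a sliding jaw plate, both sticking out to its open -y side. Origin: on the table below the middle of the stop's face; x along the rail from stop to jaw, y towards the rail, z up. In mm: stop x -18..0, y -40..65, z 0..45; rail x -20..255, y 65..105, z 0..22; bare table between stop and jaw.
- jaw (a joint): position of the sliding jaw = the gap between the stop face and the jaw face, in m: 0 closed on the stop, 0.185 fully open. It moves stiffly (about 2 N) and stays where it is left.
- jaw_face (a point): point on the jaw's measuring face, level with the middle of the stop face, 15 mm above the table; axes as the gauge's. The jaw plate is 12 mm thick, reaches from y -40 to 65 and z 4 to 44 mm of the gauge.
- jaw_grip (a point): centre of the top of the jaw's upright black grip block, 79 mm above the table; the block is 26 mm along the rail, 34 mm across it and 42 mm tall, on a 50 mm carriage riding on the rail (25 mm beyond the jaw face, 85 mm to the rail's side of the measuring line)
- axe_mid: The middle ground stone axe head of plain dark grey-green stone lying flat: a flat blunt butt 42 mm wide at one end, sides nearly parallel and upright (widest, 52 mm, three quarters of the way along), a curved cutting edge at the other end; 112 mm long, 32 mm thick. Origin: centre of the underside, mid-length; x runs from butt to cutting edge, z up. A bystander that lies in the way: leave it.
- axe_short: The shortest ground stone axe head of plain dark grey-green stone lying flat: a flat blunt butt 36 mm wide at one end, sides nearly parallel and upright (widest, 46 mm, three quarters of the way along), a curved cutting edge at the other end; 90 mm long, 30 mm thick. Origin: centre of the underside, mid-length; x runs from butt to cutting edge, z up. A bystander that lies in the way: leave it.
- cobble: rounded ochre river cobble, 95 x 75 mm (x, y), 50 mm high, flat underside; origin: centre of the underside. A bystander that lies in the way: leave it.
- core: angular dark red stone core, about 64 x 60 mm, 45 mm high; origin: centre of the underside. A bystander that lies in the way: leave it.
- pebble: pale rounded pebble, about 66 x 60 mm, 40 mm high; origin: centre of the underside. A bystander that lies in the way: leave it.

How it is judged (in metres and radians):
At the end, for the whole second after the job is handed in: Long axe flat and still in the gauge: middle of the butt within 5 mm of the stop face and 30 mm of its middle, edge towards the jaw, straight along the rail within 5 degrees; jaw at rest, its face within 4 mm of the foremost point of the cutting edge (x of axe_long_butt in the frame of gauge between -0.004 and 0.005 m and y of axe_long_butt in the frame of gauge between -0.03 and 0.03 m and angle between the x axis of axe_long and the x axis of gauge, either way round below 0.09 rad and x of axe_long_edge in the frame of gauge above 0.13 m and x of axe_long_edge in the frame of jaw_face between -0.004 and 0.004 m and height (world z) of axe_long below 0.004 m and angle between axe_long's own z axis and vertical below 0.06 rad and linear speed of axe_long below 0.01 m/s and velocity of joint jaw between -0.01 and 0.01 m/s); the robot touches nothing.
It fails at once if the long axe is lifted more than 15 mm off the table (height (world z) of axe_long above 0.015 m).
It fails at once if the long axe is tipped by more than 20 degrees (angle between axe_long's own z axis and vertical above 0.35 rad).
It fails at once if another stone is shifted by more than 20 mm (distance of any of axe_mid, axe_short, cobble, core, pebble from where it was at the start of the episode above 0.02 m).
It also fails if it takes over 72 s, if anything falls off the work surface, if the arm or the gripper's body presses on something with over 40 N, if the wrist force passes 120 N, or if a joint passes its speed limit or range.

## Working session

There is one attempt and no reset: what is moved stays moved. The work goes in short steps, Python scripts to look and compute and a tool call to move; the robot and the scene stay as the last step left them, time stands still between calls to the robot, and variables do not carry over. Pictures are saved under pics/ and viewed, about 8 in all and at most 12, crops included, and the job is handed in when it is done.

Besides the shell and the picture viewer there is one more tool, called after "Emit:" in YAML: its name, and indented under it one key for each argument. move_arm: Moves the arm, as the interface text tells. Its arguments: {"type":"object","properties":{"steps":{"type":"array"},"hand":{"type":"number"},"squeeze":{"type":"number"}},"required":["steps"]}

```bash
mkdir -p pics
cat > h.py <<'E'
import numpy as np, cv2
from cell import env
from scipy.spatial.transform import Rotation as R
def cam(n):
    c=env.calibration(n); K=np.array(c["intrinsics"]); o=np.array(c["orientation"],float)
    if o.shape==(3,3): M=o
    elif o.size==4: M=None
    else: M=R.from_euler('xyz',o,degrees=True).as_matrix()
    return K,np.array(c["position"]),M
def cloud(n,d):
    K,p,M=cam(n); v,u=np.mgrid[:384,:512]
    P=np.stack([(u-K[0,2])/K[0,0]*d,-(v-K[1,2])/K[1,1]*d,-d],-1)
    W=P@M.T+p; W[d==0]=np.nan; return W
def shot(n,f=None):
    im,d=env.read_camera(n)
    if f: cv2.imwrite(f,im[:,:,::-1])
    return im,d,cloud(n,d)
E
python3 - <<'E'
from h import *
for n in("top","side"):
    print(env.calibration(n))
    im,d,W=shot(n,f"pics/{n}0.png")
    for q in("axe_long","axe_mid","axe_short","gauge","jaw","jaw_grip","cobble","core","pebble"):
        for r in env.cut_out(n,q)[:3]:
            m=r["region"]; P=W[m]; P=P[~np.isnan(P[:,0])]
            print(n,q,round(r["conf"],2),np.round(r["uv"]),m.sum(),np.round(np.median(P,0),3) if len(P) else None, np.round(P.min(0),3),np.round(P.max(0),3))
print(env.get_obs())
a=cv2.imread("pics/top0.png")
E
```

```text
{'intrinsics': array([[429.58202353,   0.        , 250.81998868],
       [  0.        , 429.58202353, 195.21191549],
       [  0.        ,   0.        ,   1.        ]]), 'position': array([ 0.42416641, -0.02016081,  0.99527664]), 'orientation': array([  8.3799362 ,  -0.54204898, -90.87518523])}
top axe_long 0.84 [257. 154.] 1414 [ 0.666 -0.05   0.032] [ 0.62  -0.119 -0.005] [0.722 0.016 0.039]
top axe_long 0.43 [127. 219.] 777 [0.512 0.244 0.043] [0.493 0.134 0.001] [0.543 0.287 0.082]
top axe_mid 0.86 [263. 256.] 978 [ 0.425 -0.057  0.03 ] [ 0.393 -0.115 -0.002] [ 0.46  -0.005  0.037]
top axe_short 0.84 [373. 177.] 741 [ 0.602 -0.318  0.027] [ 0.571 -0.374 -0.003] [ 0.639 -0.276  0.034]
top gauge 0.69 [372. 179.] 752 [ 0.602 -0.318  0.027] [ 0.571 -0.374 -0.005] [ 0.635 -0.276  0.034]
top gauge 0.6 [125. 224.] 3165 [0.505 0.25  0.023] [ 0.383  0.118 -0.004] [0.655 0.302 0.082]
top jaw 0.72 [127. 221.] 857 [0.512 0.244 0.042] [ 0.491  0.134 -0.004] [0.545 0.302 0.082]
top jaw_grip 0.92 [128. 219.] 871 [0.512 0.244 0.042] [ 0.491  0.134 -0.002] [0.547 0.288 0.082]
top cobble 0.8 [374.
[... 1750 characters left out ...]
8 -0.171  0.044]
{'time_s': 1.0, 'qpos': array([69.16181681, 18.39352996, -4.01624867, 83.10625937,  1.29480649,
       78.54185015, -3.25972469]), 'joint_velocities': array([ 0.03333867, -0.01299379, -0.02700005,  0.09243604,  0.01495696,
        0.00339545, -0.1000227 ]), 'effort': array([-1.42209628e-04, -4.91108215e+01, -4.03022189e-01, -3.12781441e+01,
       -6.36677002e-02,  3.36392212e-02,  2.52943573e-05]), 'tool_pos': array([ 0.23975109, -0.60419401,  0.23057966]), 'tool_rot': array([1.79996517e+02, 2.45756072e-03, 2.16473286e+01]), 'force': array([0.76980378, 0.23475401, 0.12034053]), 'wrist_torque': array([ 0.03298857,  0.06170767, -0.00056525]), 'grip_width': 0.0866445754063976}
```

View pics/top0.png

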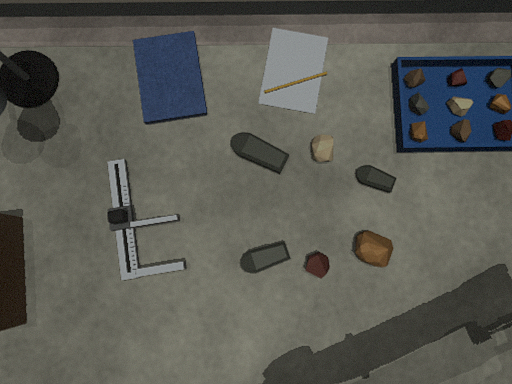

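View pics/side0.png

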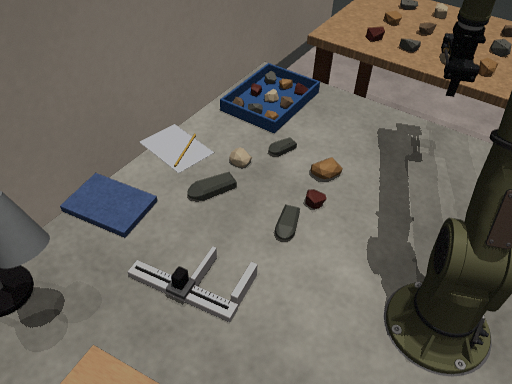

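The top view shows the long axe at about (259,153), with its cutting edge at the left end (235,140) and its butt at the right end (286,163). The gauge is at the left: stop at (155,268), jaw at (150,220), black grip at (120,216), open side facing the axes. The side view agrees. Next I'll fit the poses.

```bash
cat >> h.py <<'E'
from scipy.optimize import least_squares
def rect(P):
    (c,s,a)=cv2.minAreaRect(P[:,:2].astype(np.float32)*1000); b=cv2.boxPoints((c,s,a))
    e=b[1]-b[0]; f=b[2]-b[1]; L=e if np.hypot(*e)>np.hypot(*f) else f
    return np.round(c,1),np.round(s,1),round(float(np.degrees(np.arctan2(L[1],L[0]))%180),1)
def box(W,lo,hi):
    P=W.reshape(-1,3); P=P[~np.isnan(P[:,0])]; return P[((P>lo)&(P<hi)).all(1)]
def axe(W,reg,zlo=.028):
    P=W[reg]; P=P[~np.isnan(P[:,0])]; return P[(P[:,2]>zlo)&(P[:,2]<.04)]
E
python3 - <<'E'
from h import *
for n in("top","side"):
    im,d,W=shot(n)
    r=env.cut_out(n,"axe_long")[0]; 
    for z in(.01,.02,.028):
        P=axe(W,r["region"],z); print(n,"axe",z,len(P),rect(P))
    P=axe(W,r["region"],.01); c,s,a=rect(P); t=np.radians(a); ax=np.array([np.cos(t),np.sin(t)])
    q=(P[:,:2]*1000-c)@np.array([[ax[0],-ax[1]],[ax[1],ax[0]]])
    for lo in range(-75,75,10):
        k=q[(q[:,0]>lo)&(q[:,0]<lo+10)]
        if len(k):print(lo,np.round([k[:,1].min(),k[:,1].max()],1),end=' ')
    print()
    G=box(W,[.36,.1,.01],[.68,.33,.1])
    rail=box(W,[.36,.2,.015],[.68,.33,.028]); print(n,"rail",rect(rail))
    st=box(W,[.36,.1,.038],[.42,.33,.052]); print("stop",len(st),rect(st))
    jw=box(W,[.45,.1,.038],[.6,.225,.052]); print("jaw",len(jw),rect(jw))
    gr=box(W,[.36,.2,.072],[.68,.33,.09]); print("grip",len(gr),rect(gr), np.median(gr[:,2]),np.median(st[:,2]))
E
```

```text
top axe 0.01 1321 (array([671.5, -48.6]), array([137.9,  57.8]), 62.5)
top axe 0.02 1270 (array([671.3, -49.2]), array([136.7,  57.8]), 62.5)
top axe 0.028 1009 (array([667. , -55.7]), array([118.6,  54.9]), 60.7)
-75 [-24.2  23.9] -65 [-24.7  24.3] -55 [-25.3  24.7] -45 [-25.3  25.4] -35 [-25.5  25.8] -25 [-26.6  26.2] -15 [-27.8  27. ] -5 [-26.8  27.3] 5 [-28.3  27.6] 15 [-27.8  28.3] 25 [-29.   28.9] 35 [-28.   28.3] 45 [-24.4  25.5] 55 [-19.3  20.2] 65 [-10.1  12.6] 
top rail (array([522.1, 243.5]), array([275.6,  77.2]), 8.1)
stop 403 (array([404.7, 170.9]), array([ 17.8, 104.9]), 98.3)
jaw 228 (array([511.4, 179.8]), array([12.4, 90.2]), 98.5)
grip 193 (array([518.7, 260.8]), array([26.1, 34.5]), 93.0) 0.07807549001370717 0.04464638685767841
side axe 0.01 821 (array([669.2, -46.8]), array([139.2,  58.4]), 62.1)
side axe 0.02 701 (array([669.3, -46.6]), array([138.7,  58.4]), 62.1)
side axe 0.028 536 (array([667.9, -50.3]), array([130.1,  57.2]), 62.2)
-75 [-23.1  21. ] -65 [-20.9  20.7] -55 [-29.2  22.3] -45 [-22.4  23.4] -35 [-25.7  23.4] -25 [-26.9  24.2] -15 [-25.5  25.9] -5 [-23.7  25. ] 5 [-25.1  26.4] 15 [-27.3  28.1] 25 [-29.1  29.2] 35 [-28.2  26.2] 45 [-29.3  21.9] 55 [-25.8  23.7] 65 [-14.6   9.9] 
side rail (array([522. , 246.6]), array([276.,  80.]), 10.4)
stop 332 (array([405. , 170.5]), array([ 19.1, 106.4]), 98.0)
jaw 193 (array([511.4, 178.8]), array([13.5, 94.1]), 99.2)
grip 167 (array([518.6, 261.1]), array([25.2, 35.6]), 98.8) 0.07998244722110781 0.04626216999537458
```

Emit:
move_arm:
  steps:
    - [[0.052, -0.034, 0], -0.07]
    - [[0.104, -0.067, 0], -0.15]
    - [[0.156, -0.101, 0], -0.22]
    - [[0.208, -0.134, 0], -0.3]
    - [[0.26, -0.168, 0], -0.37]
    - [[0.312, -0.201, 0], -0.45]
    - [[0.364, -0.235, 0], -0.52]
    - [[0.416, -0.269, 0], -0.6]
    - [[0.468, -0.302, 0], -0.67]
    - [[0.515, -0.345, 0], -0.74]
    - [[0.53, -0.39, 0], -0.82]
    - [[0.537, -0.435, 0], -0.89]
    - [[0.544, -0.48, 0], -0.97]
    - [[0.551, -0.525, 0], -1.04]
    - [[0.558, -0.57, 0], -1.12]
    - [[0.565, -0.615, 0], -1.19]
    - [[0.572, -0.66, 0], -1.27]
    - [[0.578, -0.701, 0.03], -1.336]
    - [[0.578, -0.701, 0.06], -1.336]
    - [[0.578, -0.701, 0.06], -1.336]
  hand: -0.2
  squeeze: 20

```text
time_s: 3.7
tool_pos: [0.5164, 0.2595, 0.1685]
tool_rot: [-179.7, 0.1, 98.2]
force: [0.4, -0.4, -1.0]
grip_width: 0.0525
```

Emit:
move_arm:
  steps:
    - [[0, 0, 0.035], 0]
    - [[0, 0, 0.07], 0]
    - [[0, 0, 0.1], 0]
    - [[0, 0, 0.11], 0]
    - [[0, 0, 0.11], 0]

```text
time_s: 4.32
tool_pos: [0.519, 0.2602, 0.0613]
tool_rot: [180.0, 0.0, 98.1]
force: [-0.7, 0.2, -0.0]
grip_width: 0.0523
```

Emit:
move_arm:
  steps:
    - [[0, 0, 0], 0]
    - [[0, 0, 0], 0]
    - [[0, 0, 0], 0]
    - [[0, 0, 0], 0]
    - [[0, 0, 0], 0]
  hand: 1
  squeeze: 20

```text
time_s: 4.95
tool_pos: [0.5189, 0.2607, 0.061]
tool_rot: [179.9, 0.0, 98.2]
force: [0.7, 0.4, 3.2]
grip_width: 0.026
```

Gripped on the 26 mm block. Opening the jaw by 87 mm along tool +y.

Emit:
move_arm:
  steps:
    - [[0, 0.01, 0], 0]
    - [[0, 0.022, 0], 0]
    - [[0, 0.034, 0], 0]
    - [[0, 0.046, 0], 0]
    - [[0, 0.058, 0], 0]
    - [[0, 0.07, 0], 0]
    - [[0, 0.08, 0], 0]
    - [[0, 0.087, 0], 0]
    - [[0, 0.087, 0], 0]
    - [[0, 0.087, 0], 0]

```text
time_s: 6.2
tool_pos: [0.6054, 0.2735, 0.0611]
tool_rot: [179.9, -0.0, 98.2]
force: [1.8, 0.3, 4.1]
grip_width: 0.0257
```

Emit:
move_arm:
  steps:
    - [[0, 0, 0], 0]
    - [[0, 0, 0], 0]
    - [[0, 0, 0], 0]
    - [[0, 0, -0.03], 0]
    - [[0, 0, -0.07], 0]
    - [[0, 0, -0.08], 0]
  hand: 0

```text
time_s: 6.95
tool_pos: [0.6056, 0.274, 0.1433]
tool_rot: [179.8, -0.1, 98.2]
force: [-1.0, -0.4, -0.5]
grip_width: 0.0434
```

Emit:
move_arm:
  steps:
    - [[-0.03, 0.002, 0], 0.05]
    - [[-0.07, 0.004, 0], 0.12]
    - [[-0.115, 0.006, 0], 0.2]
    - [[-0.16, 0.009, 0], 0.3]
    - [[-0.205, 0.012, 0], 0.4]
    - [[-0.25, 0.014, 0], 0.5]
    - [[-0.295, 0.017, 0], 0.58]
    - [[-0.32, 0.0185, 0], 0.627]
    - [[-0.327, 0.0187, 0], 0.627]
    - [[-0.327, 0.0187, 0.02], 0.627]
    - [[-0.327, 0.0187, 0.05], 0.627]
    - [[-0.327, 0.0187, 0.08], 0.627]
    - [[-0.327, 0.0187, 0.08], 0.627]
  hand: -1

```text
time_s: 8.57
tool_pos: [0.6664, -0.0451, 0.0566]
tool_rot: [-179.6, 0.1, 62.5]
force: [-1.2, 0.5, 0.2]
grip_width: 0.0873
```

Run:
```python
from h import *
o=env.get_obs(); print(o["tool_pos"],o["tool_rot"],o["time_s"],o["qpos"].round())
im,d,W=shot("side"); 
cv2.imwrite("pics/s1.png",cv2.resize(im[100:340,120:340,::-1],None,fx=2.5,fy=2.5))
st=box(W,[.36,.1,.038],[.44,.33,.052]); print("stop",rect(st))
jw=box(W,[.53,.1,.038],[.65,.225,.052]); print("jaw",rect(jw))
gr=box(W,[.56,.2,.072],[.68,.33,.09]); print("grip",rect(gr))
```

```text
[ 0.66644479 -0.04506953  0.05655715] [-1.79584169e+02  9.63281572e-02  6.25084165e+01] 8.575 [ 24.  31. -30.  90.  17.  64. -37.]
stop (array([405. , 171.3]), array([ 19.5, 106.2]), 98.9)
jaw (array([597.8, 186. ]), array([14.7, 78.4]), 99.4)
grip (array([604.6, 273.2]), array([25.6, 35.7]), 101.7)
```

View pics/s1.png

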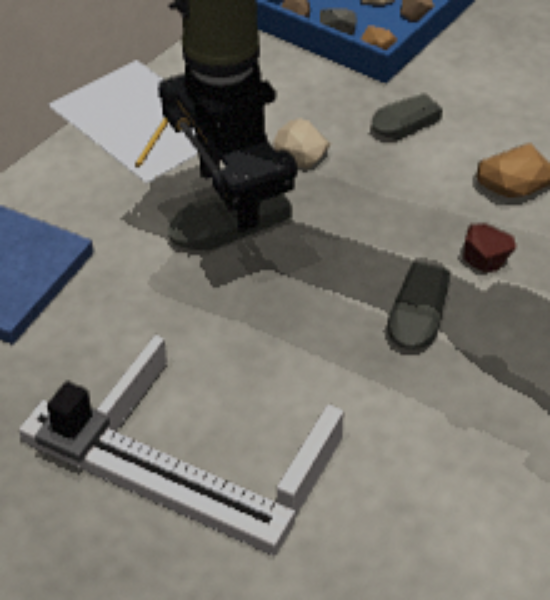

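The picture shows the jaw open, with the grip at (70,410), and the fingers straddling the long axe at about (230,215). Next I descend and grip.

Emit:
move_arm:
  steps:
    - [[0, 0, 0.015], 0]
    - [[0, 0, 0.03], 0]
    - [[0, 0, 0.042], 0]
    - [[0, 0, 0.049], 0]
    - [[0, 0, 0.049], 0]
    - [[0, 0, 0.049], 0]

```text
time_s: 9.38
tool_pos: [0.67, -0.048, 0.012]
tool_rot: [180.0, -0.0, 62.3]
force: [0.3, 0.0, -1.1]
grip_width: 0.0866
```

Emit:
move_arm:
  steps:
    - [[0, 0, 0], 0]
    - [[0, 0, 0], 0]
    - [[0, 0, 0], 0]
    - [[0, 0, 0], 0]
    - [[0, 0, 0], 0]
    - [[0, 0, 0], 0]
  hand: 1
  squeeze: 15

```text
time_s: 10.12
tool_pos: [0.6701, -0.0482, 0.0117]
tool_rot: [179.9, -0.0, 62.3]
force: [2.2, -0.6, -0.4]
grip_width: 0.0548
```

Emit:
move_arm:
  steps:
    - [[0.002, -0.01, 0], 0.04]
    - [[0.005, -0.026, 0], 0.12]
    - [[0.008, -0.045, 0], 0.21]
    - [[0.011, -0.064, 0], 0.3]
    - [[0.014, -0.083, 0], 0.4]
    - [[0.018, -0.102, 0], 0.49]
    - [[0.021, -0.121, 0], 0.58]
    - [[0.024, -0.14, 0], 0.67]
    - [[0.028, -0.158, 0], 0.76]
    - [[0.031, -0.175, 0], 0.85]
    - [[0.033, -0.188, 0], 0.92]
    - [[0.0341, -0.1943, 0], 0.944]
    - [[0.0341, -0.1943, 0], 0.944]
    - [[0.0341, -0.1943, 0], 0.944]

```text
time_s: 11.88
tool_pos: [0.5127, 0.073, 0.0116]
tool_rot: [-180.0, 0.1, 8.2]
force: [-4.9, 1.1, 6.4]
grip_width: 0.0549
```

Run:
```python
from h import *
o=env.get_obs(); print(o["tool_pos"],o["tool_rot"],o["time_s"],o["qpos"].round(),o["grip_width"])
im,d,W=shot("side"); 
cv2.imwrite("pics/s2.png",cv2.resize(im[100:340,120:340,::-1],None,fx=2.5,fy=2.5))
r=env.cut_out("side","axe_long")[0]; print(r["conf"],r["uv"],rect(axe(W,r["region"],.01)))
```

```text
[0.51265023 0.07296532 0.01160626] [-1.79965540e+02  1.27437309e-01  8.21425745e+00] 11.875 [  11.   17.  -24.  114.    9.   51. -100.] 0.05489600643993888
0.95 [246.0, 242.3] (array([473.6,  69.6]), array([63.3, 49.2]), 13.9)
```

View pics/s2.png

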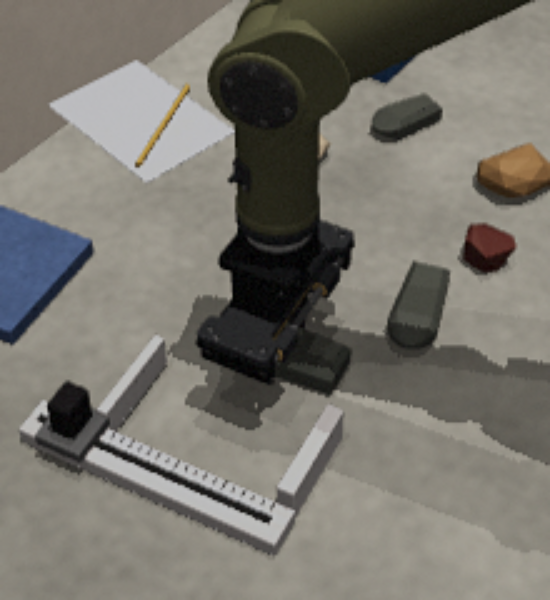

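Emit:
move_arm:
  steps:
    - [[0, -0.008, 0], 0]
    - [[0, -0.02, 0], 0]
    - [[0, -0.033, 0], 0]
    - [[0, -0.046, 0], 0]
    - [[0, -0.059, 0], 0]
    - [[0, -0.072, 0], 0]
    - [[0, -0.084, 0], 0]
    - [[0, -0.092, 0], 0]
    - [[0, -0.092, 0], 0]
    - [[-0.003, -0.092, 0], 0]
    - [[-0.006, -0.092, 0], 0]
    - [[-0.009, -0.092, 0], 0]
    - [[-0.012, -0.092, 0], 0]
    - [[-0.012, -0.092, 0], 0]
    - [[-0.012, -0.092, 0], 0]

```text
time_s: 13.85
tool_pos: [0.4883, 0.1618, 0.0116]
tool_rot: [180.0, 0.0, 8.2]
force: [0.9, 0.0, 3.2]
grip_width: 0.0551
```

Emit:
move_arm:
  steps:
    - [[-0.001, 0, 0], 0]
    - [[-0.002, 0, 0], 0]
    - [[-0.003, 0, 0], 0]
    - [[-0.003, 0, 0], 0]

```text
time_s: 14.35
tool_pos: [0.4859, 0.1615, 0.0116]
tool_rot: [180.0, -0.0, 8.2]
force: [4.7, 0.1, 1.4]
grip_width: 0.0551
```

Run:
```python
from h import *
im,d,W=shot("top"); 
cv2.imwrite("pics/t3.png",cv2.resize(im[130:310,70:240,::-1],None,fx=3.2,fy=3.2))
```

```text
(no output)
```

View pics/t3.png

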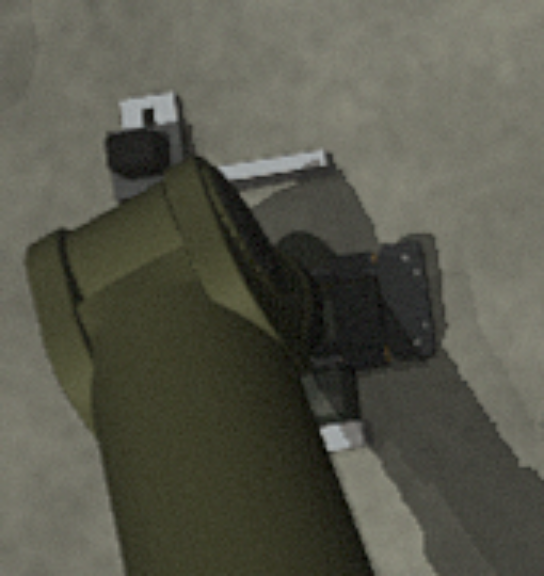

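The butt is now close to the stop, around (335,425). I'll nudge on until contact force shows.

Emit:
move_arm:
  steps:
    - [[-0.001, 0, 0], 0]
    - [[-0.002, 0, 0], 0]
    - [[-0.002, 0, 0], 0]

```text
time_s: 14.78
tool_pos: [0.4858, 0.1614, 0.0119]
tool_rot: [-180.0, -0.3, 8.1]
force: [9.1, 0.8, -3.7]
grip_width: 0.055
```

Emit:
move_arm:
  steps:
    - [[-0.001, 0, 0], 0]
    - [[-0.002, 0, 0], 0]
    - [[-0.002, 0, 0], 0]

```text
time_s: 15.15
tool_pos: [0.4858, 0.1613, 0.0125]
tool_rot: [-179.9, -0.5, 8.1]
force: [12.1, 0.7, -4.8]
grip_width: 0.055
```

Emit:
move_arm:
  steps:
    - [[0.002, 0, 0], 0]
    - [[0.0035, 0, 0], 0]
    - [[0.0035, 0, 0], 0]

```text
time_s: 15.52
tool_pos: [0.4859, 0.1613, 0.0116]
tool_rot: [-180.0, -0.1, 8.1]
force: [5.9, 1.1, -0.1]
grip_width: 0.0548
```

Emit:
move_arm:
  steps:
    - [[0, 0, 0], 0]
    - [[0, 0, 0], 0]
    - [[0, 0, 0], 0]
    - [[0, 0, 0], 0]
    - [[0, 0, -0.02], 0]
    - [[0, 0, -0.05], 0]
    - [[0, 0, -0.1], 0]
    - [[0, 0, -0.13], 0]
    - [[0, 0, -0.13], 0]
  hand: -0.6

```text
time_s: 16.65
tool_pos: [0.4867, 0.1621, 0.1441]
tool_rot: [-180.0, -0.3, 8.2]
force: [-0.6, 0.3, -0.6]
grip_width: 0.0699
```

Run:
```python
from h import *
o=env.get_obs(); print(o["tool_pos"],o["tool_rot"],o["time_s"],o["qpos"].round(),o["grip_width"])
for n in("side","top"):
    im,d,W=shot(n)
    r=env.cut_out(n,"axe_long")[0]; print(r["conf"],r["uv"],rect(axe(W,r["region"],.01)))
    if n=="side": cv2.imwrite("pics/s4.png",cv2.resize(im[160:340,120:300,::-1],None,fx=3,fy=3))
    gr=box(W,[.56,.2,.072],[.68,.33,.083]); print("grip",rect(gr))
```

```text
[0.48672789 0.16206274 0.14413406] [-179.9962125    -0.29758018    8.18214918] 16.65 [   6.    7.  -29.  108.    4.   66. -106.] 0.06989649080267626
0.64 [218.0, 265.4] (array([488.4, 160.6]), array([136.5,  59.6]), 10.5)
grip (array([603.8, 273.6]), array([26.7, 35.3]), 98.3)
0.93 [165.5, 248.2] (array([486.2, 161.1]), array([139.4,  52. ]), 8.6)
grip (array([0., 0.]), array([0., 0.]), 0.0)
```

View pics/s4.png

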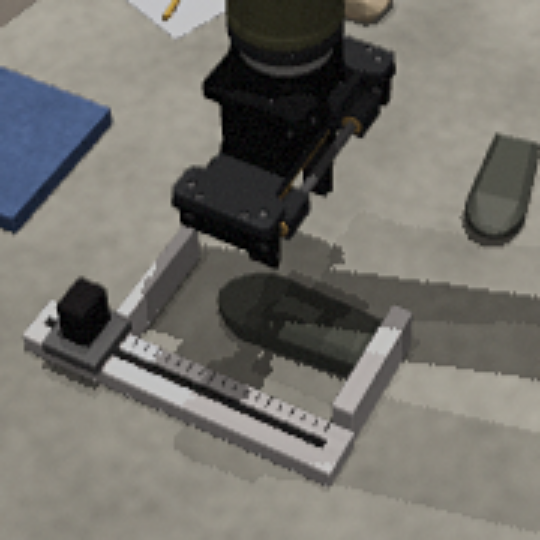

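The axe lies straight, with its butt at the stop (380,340) and its edge towards the jaw (225,300). Next I go to the jaw grip at (85,310).

Emit:
move_arm:
  steps:
    - [[0.013, -0.009, 0], -0.14]
    - [[0.027, -0.019, 0], -0.28]
    - [[0.04, -0.028, 0], -0.42]
    - [[0.053, -0.038, 0], -0.56]
    - [[0.066, -0.047, 0], -0.7]
    - [[0.08, -0.056, 0], -0.84]
    - [[0.093, -0.066, 0], -0.98]
    - [[0.106, -0.075, 0], -1.12]
    - [[0.119, -0.085, 0], -1.26]
    - [[0.1325, -0.0939, 0], -1.4]
    - [[0.1325, -0.0939, 0], -1.571]
    - [[0.1325, -0.0939, 0], -1.571]
    - [[0.1325, -0.0939, 0.03], -1.571]
    - [[0.1325, -0.0939, 0.06], -1.571]
    - [[0.1325, -0.0939, 0.08], -1.571]
    - [[0.1325, -0.0939, 0.082], -1.571]
    - [[0.1325, -0.0939, 0.082], -1.571]

```text
time_s: 18.98
tool_pos: [0.6033, 0.2736, 0.0602]
tool_rot: [179.9, -0.0, 98.2]
force: [0.6, 0.6, -0.4]
grip_width: 0.0695
```

Emit:
move_arm:
  steps:
    - [[0, 0, 0], 0]
    - [[0, 0, 0], 0]
    - [[0, 0, 0], 0]
    - [[0, 0, 0], 0]
    - [[0, 0, 0], 0]
    - [[0, 0, 0], 0]
  hand: 1
  squeeze: 20

```text
time_s: 19.73
tool_pos: [0.6034, 0.2733, 0.0596]
tool_rot: [179.9, -0.0, 98.2]
force: [2.3, 1.3, -0.6]
grip_width: 0.0259
```

Emit:
move_arm:
  steps:
    - [[0, -0.005, 0], 0]
    - [[0, -0.012, 0], 0]
    - [[0, -0.019, 0], 0]
    - [[0, -0.025, 0], 0]
    - [[0, -0.03, 0], 0]
    - [[0, -0.033, 0], 0]
    - [[0, -0.035, 0], 0]
    - [[0, -0.035, 0], 0]

```text
time_s: 20.72
tool_pos: [0.568, 0.2681, 0.0595]
tool_rot: [-180.0, 0.0, 98.2]
force: [0.7, -0.7, 0.5]
grip_width: 0.0263
```

Emit:
move_arm:
  steps:
    - [[0, -0.001, 0], 0]
    - [[0, -0.002, 0], 0]
    - [[0, -0.002, 0], 0]

```text
time_s: 21.1
tool_pos: [0.567, 0.2679, 0.0596]
tool_rot: [179.9, -0.0, 98.2]
force: [4.1, 0.5, -2.1]
grip_width: 0.0259
```

Emit:
move_arm:
  steps:
    - [[0, -0.001, 0], 0]
    - [[0, -0.002, 0], 0]
    - [[0, -0.002, 0], 0]

```text
time_s: 21.48
tool_pos: [0.5667, 0.2679, 0.0596]
tool_rot: [179.7, -0.1, 98.2]
force: [10.0, 2.5, -6.0]
grip_width: 0.0262
```

Emit:
move_arm:
  steps:
    - [[0, -0.001, 0], 0]
    - [[0, -0.002, 0], 0]
    - [[0, -0.002, 0], 0]

```text
time_s: 21.85
tool_pos: [0.5665, 0.2678, 0.0596]
tool_rot: [179.5, -0.1, 98.1]
force: [15.1, 3.2, -11.4]
grip_width: 0.026
```

Firm contact at a computed gap of 139.9 mm, which matches the 140 mm axe. Now I relieve the push, release and retreat.

Emit:
move_arm:
  steps:
    - [[0, 0.002, 0], 0]
    - [[0, 0.004, 0], 0]
    - [[0, 0.004, 0], 0]

```text
time_s: 22.22
tool_pos: [0.5668, 0.2679, 0.0595]
tool_rot: [179.9, -0.0, 98.2]
force: [4.7, 0.6, -2.8]
grip_width: 0.0258
```

Emit:
move_arm:
  steps:
    - [[0, 0, 0], 0]
    - [[0, 0, 0], 0]
    - [[0, 0, 0], 0]
    - [[0, 0, -0.03], 0]
    - [[0, 0, -0.08], 0]
    - [[0, 0, -0.14], 0]
    - [[-0.05, 0.02, -0.16], 0]
    - [[-0.1, 0.06, -0.16], 0]
    - [[-0.15, 0.1, -0.16], 0]
    - [[-0.2, 0.14, -0.16], 0]
    - [[-0.25, 0.14, -0.16], 0]
    - [[-0.3, 0.14, -0.16], 0]
    - [[-0.35, 0.14, -0.16], 0]
    - [[-0.4, 0.12, -0.16], 0]
    - [[-0.4, 0.12, -0.16], 0]
    - [[-0.4, 0.12, -0.16], 0]
  hand: -0.1

```text
time_s: 24.22
tool_pos: [0.7417, -0.1102, 0.2194]
tool_rot: [-180.0, -0.1, 98.2]
force: [-0.3, 1.5, -0.1]
grip_width: 0.048
```

Run:
```python
from h import *
o=env.get_obs(); print(o["tool_pos"],o["time_s"],o["force"])
ey=np.array([-.1426,.9898]);ex=np.array([.9898,.1426])
for n in("side","top"):
    im,d,W=shot(n)
    r=env.cut_out(n,"axe_long")[0]; P=axe(W,r["region"],.008); print(n,r["conf"],r["uv"],rect(P))
    g=(P[:,:2]-[.4155,.1596])@np.array([ex,ey]).T; print("axe gauge min/max",np.percentile(g,[1,99],axis=0).round(4))
    gr=box(W,[.5,.2,.072],[.68,.33,.09]); c=rect(gr)[0]/1000; print("gap",(c-[.4155,.1596])@ex-.025)
    for q in("axe_mid","axe_short","cobble","core","pebble"):
        for k in env.cut_out(n,q)[:1]: print(q,round(k["conf"],2),np.round(np.nanmedian(W[k["region"]],0),3))
    cv2.imwrite(f"pics/{n}5.png",cv2.resize(im[160:340,120:300,::-1] if n=="side" else im[130:310,70:250,::-1],None,fx=3,fy=3))
```

```text
[ 0.74172728 -0.11017025  0.21937493] 24.225 [-0.32615213  1.46079394 -0.05721832]
side 0.88 [216.3, 267.0] (array([487.9, 161. ]), array([134.7,  60.5]), 9.1)
axe gauge min/max [[ 0.0062 -0.0324]
 [ 0.1337  0.0206]]
gap 0.13947977999999997
axe_short 0.92 [ 0.598 -0.313  0.027]
cobble 0.65 [ 0.433 -0.286  0.041]
core 0.81 [ 0.405 -0.167  0.034]
pebble 0.5 [ 0.673 -0.189  0.031]
top 0.95 [167.4, 233.6] (array([486.1, 162. ]), array([140.3,  56.3]), 7.3)
axe gauge min/max [[ 0.0022 -0.0358]
 [ 0.1359  0.0178]]
gap 0.13986060000000003
axe_mid 0.77 [ 0.425 -0.057  0.03 ]
core 0.83 [ 0.408 -0.175  0.034]
```

View pics/side5.png

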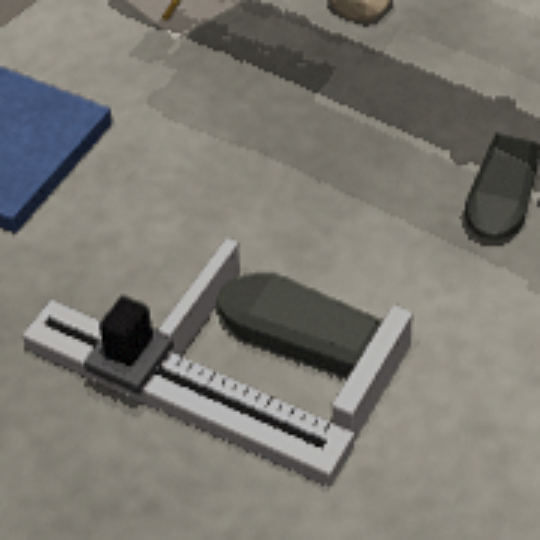

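View pics/top5.png

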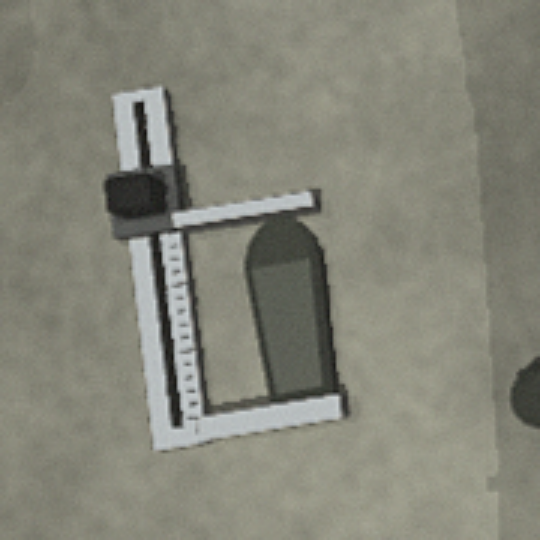

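Both pictures show the axe straight in the gauge, its butt on the stop at (300,405) and its edge on the jaw at (280,215) in the top crop. Handing in.

```bash
python3 -c "
from cell import env
print(env.sign_off())"
```

```text
the job is handed in; nothing more can be done
None
```

I measured the long axe on the gauge and handed the job in at about 25 s. I opened the jaw to about 178 mm and slid the axe flat into the gauge. I pushed its butt against the stop until the force rose to about 12 N, then closed the jaw on the edge with about 15 N. After that I let go and moved the arm well clear.

**Final checks:**
- **Jaw gap:** 139.5 mm (side camera) and 139.9 mm (top camera), against the axe's 140 mm.
- **Alignment:** the fitted axe angle was 9.1° (side) and 7.3° (top), against the rail at about 8.2°, so within about 1°.
- **Position:** the axe is about 8 mm off the stop's middle. Both pictures show the butt on the stop and the edge on the jaw.
- **Other stones:** every stone I could re-measure had moved no more than about 2 mm, which is within measurement noise.

**Weaker checks:**
- **Stones seen once:** the final side-view detection missed the middle axe, and the top view missed the short axe, cobble and pebble. Each of these was checked by the other camera only.
- **Hidden axe ends:** the side-camera depth fit put the axe 4–6 mm short at each end. I put this down to the stop and jaw hiding them, as the push forces and the measured gap show contact at both ends.

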